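# Take the plywood caddy off its keyhole screw

## Robot

A 7-joint arm with a two-finger parallel gripper is mounted at the origin on the work surface. World frame = base frame: x ahead of the robot, y to its left, z up, the work surface at z = 0. Lengths are in m, angles in rad, forces in N, time in s.
With the tool pointing down it reaches from about 0.4 to 0.875 m from the base axis. Payload 4.4 kg.
Tool frame: the origin (TCP) lies between the finger pads; the fingertips stand 14 mm ahead of it and the grasp point (between the pads) lies 5 mm behind it (arm.tips_ahead is the distance from the TCP to the fingertips, in m); z points along the fingers, y is the line along which they close (so a half turn about z gives the same grasp; the last joint's range is limited). The gripper opens to 85 mm and grips with 20 to 120 N. Pads are 22 mm wide; open, the fingers measure 114 mm over their backs; the gripper's body (76 mm by 85 mm) begins 54 mm behind the grasp point. The pads swing forward as they close: fully open they stand 13 mm farther back than shut.
Start: joints at [1.217, 0.628, 0.038, 1.517, -0.027, 0.996, -0.02], TCP at [0.185, -0.623, 0.217] pointing down, gripper open.
Joint ranges: [-3.06, 3.06], [-0.37, 2.12], [-1.25, 1.32], [0.18, 2.47], [-1.1, 4.24], [0.23, 1.98], [-2.94, 2.94]. Speed limits (rad/s): [2.57, 2.57, 3.14, 3.14, 3.14, 3.14, 3.14].

## Interface

Orientations are given as a unit quaternion [x, y, z, w].
In Python, from bench import telemetry, eyes, sign_off, arm gives the robot as it stands. The module is installed in compiled form; this text tells all that it offers.
- The arm moves only by the tool arm_command, never from a script. Its argument "series" is a list of rows, each an object of numbers: "gripper": the finger opening in mm, from 0 to 85.4; "tx", "ty", "tz": the shift along the tool's x, y, z in mm; "ax", "ay", "az": the turn, a rotation vector about the tool's x, y, z in rad. In form: [{"gripper": .., "tx": .., "ty": .., "tz": .., "ax": .., "ay": .., "az": ..}, ...]. A call has 1 to 10 rows; each row shifts and turns the commanded pose from where the row before left it, along the tool's axes as they then stand; what a row does not reach is not made up. A row lasts 1/8 s, in which the tool goes at most 62.5 mm and 10.7 degrees, less where a joint would pass 70% of its speed; a pose out of reach is approached as far as the arm can. A call with a gripper value outside its range is refused whole. The fingers move at their own pace and stop on an object; "newtons" is the grip in N (left out, the last holds). Time passes only in rows, so rows that do not move let the fingers close. It gives the time, the measured TCP pose, the force, the opening and the grip force at its end, in the units of the state.
- telemetry.sense(): the state, without advancing time (a new reading comes with each control period).
- eyes.get_image(name): name is "side" or "top" or "wrist"; returns a dict with "img" (384x512x3 uint8, red, green, blue), "depth" (384x512 float32, m along the optical axis (not along the pixel's ray), 0 where there is no reading), "fx", "fy", "cx", "cy" (pixels), "k1" (the pictures are not rectified: a ray, as slopes to the right and down, at radius r is drawn at 1 + k1 r^2 times it, then the intrinsics apply), "origin" and "attitude" of the camera in the world. Camera axes: x right, y up, looking along -z (the intrinsics and any distortion apply to the point x, -y, -z); pixel columns grow to the right and rows downward; lengths in m; the calibration is good to about 2 mm. A picture is of the moment at which its call begins.
- sign_off(): hands the job in; it is judged then, once.
The state is a dict: "time": time; "qpos": joint angles; "joint_vel": joint speeds; "joint_torque": joint torques, N m; "tool_pos": TCP position; "tcp_rot": TCP orientation; "ft_force": force on the tool from outside, world axes, zero at the start; "moment": the same for the moment, N m; "grip_width": opening from 0.0 (shut) to 1.0 (fully open); "grip_force": force on a finger pad.
Only numpy, scipy, OpenCV 4.12 (cv2) and the standard library are available. Lean on these libraries where they do the work, as an engineer would, in place of code of your own. Each camera call takes 0.05 s, during which the arm holds its last target. There are 200 camera calls.

## Task

Two wooden holders hang by keyholes on the screws of the plywood tool panel. Take down the one with the open-topped box: lift it until the round part of its keyhole is over the screw head, pull it straight off, and stand it upright in the middle of the cork mat, putting it down on the mat before you let go. Leave the holder with the two pegs hanging, and do not disturb the glue bottle, the offcut or the screwdriver.

Things in the scene. Friction and masses are not known exactly. Their poses are not given: they have to be found in the camera images.
- panel: Fixed upright plywood panel on the bench, 400 wide, 200 high, 18 thick. Origin: bottom middle of its front face (with the two screws); x points out of that face, away from the robot, y along its width, z up. Feet and braces behind it (-x side) at y = +-170, up to 150 high and 108 back. Two holders hang on the screws, one each; which is on which varies. Its place and yaw vary. (All mm.)
- screw_a (a point): Middle of the outer face of the screw head at y = +85 on the panel, 165 above the bench. Steel; round head 16 across and 5 thick, on a shank 7 thick that stands 13 out of the panel's face. (All mm.)
- screw_b (a point): The same for the other, equal screw, at y = -85 on the panel. (All mm.)
- caddy: Holder to take down: loose, wood, 0.15 to 0.31 kg. Origin: bottom middle of its back plate's rear face; x forward (out of the panel as it hangs), z up. Plate 10 thick, 90 wide to z = 140, then a tab 44 wide to z = 190. In front, an open-topped box 90 wide, x 10 to 80, 45 high, flat bottom: it stands by itself. Hung, its underside is 60 above the bench; its top may lean out by 3 degrees. (All mm.)
- caddy_keyhole (a point): Centre of the round opening (26 across) of the caddy's keyhole, z = 80, mid-thickness. A slot 10 wide rises from it, its upper end at z = 108.5, where the shank sits as it hangs; 3 mm of slack under the head. Lifting the caddy 25 mm (within 4 mm) brings the opening over the head; a pull of 20 mm or more straight out of the panel then frees it. (All mm.)
- caddy_tab (a point): Middle of the caddy's tab: 175 above its underside, 15 below the tab's top, mid-thickness (5 in front of the rear face). It can be pinched from above across the 10 mm thickness (along the caddy's x). As it hangs, this point is 35 above the panel's upper edge, and the tab is free in front and behind. (All mm.)
- caddy_foot (a point): Centre of the caddy's footprint (80 x 90), on its underside, 40 in front of the back plate's rear face. (All mm.)
- peg_rack: The other holder, loose, about 0.14 kg, to be left hanging: same back plate, tab, keyhole and frame as the caddy, but instead of the box two round pegs, 12 thick, stick out 50 forward of the plate at z = 35, y = +-28. (All mm.)
- mat: Fixed flat cork mat on the bench in front of the panel, 180 along its x, 200 along its y, 4 thick. Origin: centre of its underside. (All mm.)
- glue: Loose white glue bottle standing to the left of the mat, 54 mm across, 150 mm high. Origin: centre of its underside.
- offcut: Loose dark wood offcut lying to the right of the mat, 70 x 110 x 32 mm. Origin: centre of its underside.
- screwdriver: Loose screwdriver, about 200 mm long, lying on the bench to the left of the panel, roughly along y. Origin: near its middle.
Not all that is in view belongs to the job. Leave any purple or white look-alike of the caddy alone.

How it is judged:
On the way, in this order (a step that is already met when the one before it is completed fails the run):
1. the caddy is off its screw: pulled at least 40 mm out from the panel's face, clear of the bench (x of caddy in the frame of panel above 0.04 m and height (world z) of caddy above 0.02 m and angle between caddy's own z axis and vertical below 0.5 rad), for 0.1 s.
2. the caddy is put down upright on the mat while the fingers still hold it (contact force between caddy and mat above 0.3 N and contact force between the fingers and caddy above 0.5 N and angle between caddy's own z axis and vertical below 0.25 rad), for 0.1 s.
At the end, for the whole second after the job is handed in: The caddy stands upright (within 0.1 rad) and at rest on the cork mat, the centre of its footprint within 45 mm of the mat's centre, let go; the peg rack still hangs on its screw (moved less than 20 mm) (horizontal distance between caddy_foot and mat below 0.045 m and z of caddy in the frame of mat between 0.001 and 0.009 m and angle between caddy's own z axis and vertical below 0.1 rad and linear speed of caddy below 0.02 m/s and distance of peg_rack from where it was at the start of the episode below 0.02 m); the robot touches nothing.
It fails at once if the peg rack is moved more than 20 mm (distance of peg_rack from where it was at the start of the episode above 0.02 m).
It fails at once if the glue bottle, the offcut or the screwdriver is moved more than 30 mm (distance of any of glue, offcut, screwdriver from where it was at the start of the episode above 0.03 m).
It also fails if it takes over 42 s, if anything falls off the work surface, if the arm or the gripper's body presses on something with over 40 N, if the wrist force passes 120 N, or if a joint passes its speed limit or range.

## Working session

There is one attempt and no reset: what is moved stays moved. The work goes in short steps, Python scripts to look and compute and a tool call to move; the robot and the scene stay as the last step left them, time stands still between calls to the robot, and variables do not carry over. Pictures are saved under pics/ and viewed, at most 10 in all, crops included, and the job is handed in when it is done.

Besides the shell and the picture viewer there is one more tool, called after "Request:" by a JSON object that holds its "name" and its "arguments", one argument or row to a line. arm_command: Moves the arm, as the interface text tells. Its arguments: {"type":"object","properties":{"series":{"type":"array"},"newtons":{"type":"number"}},"required":["series"]}

```bash
mkdir -p pics
cat > h.py <<'E'
import numpy as np, cv2
from scipy.spatial.transform import Rotation as R
from bench import telemetry, eyes
def grab(n,save=None):
    d=eyes.get_image(n)
    if save: cv2.imwrite('pics/'+save,d['img'][:,:,::-1])
    return d
def cam(d):
    a=np.array(d['attitude'],float)
    M=a if a.shape==(3,3) else R.from_quat(a).as_matrix()
    return np.array(d['origin'],float),M
def rays(d,uv):
    uv=np.asarray(uv,float).reshape(-1,2)
    x=(uv[:,0]-d['cx'])/d['fx']; y=(uv[:,1]-d['cy'])/d['fy']
    a,b=x.copy(),y.copy()
    for _ in range(20):
        s=1+d['k1']*(a*a+b*b); a,b=x/s,y/s
    o,M=cam(d)
    return o,np.c_[a,-b,-np.ones(len(a))]@M.T
def onz(d,uv,z):
    o,r=rays(d,uv); return o+r*((z-o[2])/r[:,2])[:,None]
def cloud(d):
    v,u=np.mgrid[:384,:512]
    o,r=rays(d,np.c_[u.ravel(),v.ravel()])
    return (o+r*d['depth'].ravel()[:,None]).reshape(384,512,3)
E
python3 - <<'E'
from h import *
import pickle
for n in('side','top','wrist'):
    d=grab(n,n+'0.png'); pickle.dump(d,open(n+'0.pkl','wb'))
    print(n,d['origin'],np.round(d['attitude'],3),d['fx'],d['k1'],(d['depth']>0).mean())
a=[cv2.imread(f'pics/{n}0.png') for n in('side','top')]
cv2.imwrite('pics/st.png',cv2.resize(np.vstack(a),None,fx=.78,fy=.78))
print(telemetry.sense())
E
```

```text
side [0.13850643 0.9620065  1.12124493] [-0.063  0.369  0.911 -0.172] 404.03559856354383 -0.07098301664783876 0.9959818522135416
top [0.28173985 0.09261977 1.40132918] [ 0.047 -0.049 -0.704  0.707] 424.2776055939545 -0.0823999097426542 0.9957529703776041
wrist [ 0.25081423 -0.60331347  0.37192358] [-0.112  0.085 -0.593  0.793] 319.2532162183059 0.02467168412247158 0.996246337890625
{'time': 0.15, 'qpos': array([ 1.21720232,  0.62911386,  0.03845451,  1.51814542, -0.02703419,
        0.99634052, -0.02002516]), 'joint_vel': array([-0.00124064, -0.00096231,  0.00139694, -0.0041474 ,  0.00059573,
        0.00060471, -0.00012865]), 'joint_torque': array([ 2.57733067e-03, -5.63796866e+01,  1.22833628e+00, -1.93651468e+01,
        1.12197973e-02,  7.40283926e-03, -2.39161727e-05]), 'tool_pos': array([ 0.18438642, -0.62276427,  0.21641104]), 'tcp_rot': array([ 9.89667907e-01,  1.43376704e-01, -9.77603684e-05, -7.38485607e-04]), 'ft_force': array([ 0.02981631, -0.34395162,  0.08079125]), 'moment': array([-0.00083534,  0.02176285,  0.02218425]), 'grip_force': 0.0, 'grip_width': 0.9986285502416588}
```

View pics/top0.png

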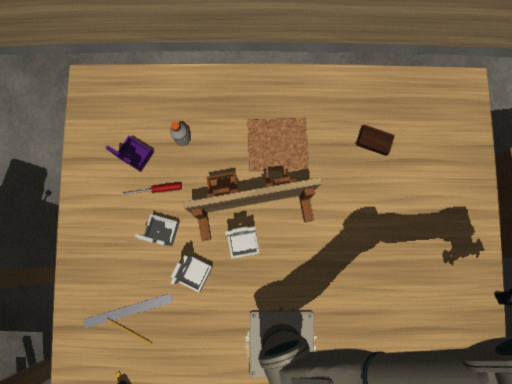

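View pics/side0.png

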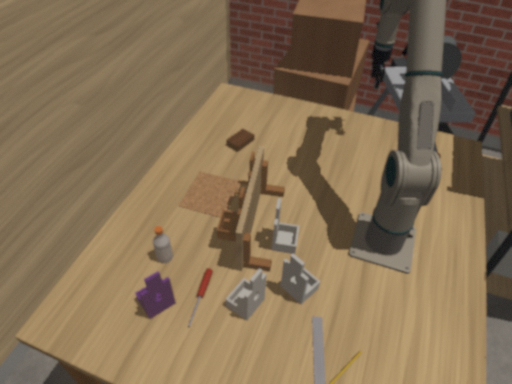

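The top view shows the panel along (190,207)-(320,183). Two brown holders hang in front of it, at (222,183) and (276,175), and the cork mat is at (278,145). The glue is at (180,133), the offcut at (375,140) and the screwdriver at (155,188).

Candidates for the caddy:
- Brown holder at (222,183)
- Brown holder at (276,175)
- Purple look-alike at (133,153)
- White look-alikes at (160,230), (192,272) and (242,240)

Only the two brown ones hang on the panel, so a close crop will show which has the box.

Run:
```python
from h import *
import pickle
t=pickle.load(open('top0.pkl','rb')); s=pickle.load(open('side0.pkl','rb'))
c1=cv2.resize(t['img'][150:225,170:330],(800,375),interpolation=cv2.INTER_CUBIC)
c2=cv2.resize(s['img'][150:270,210:300],(169,225),interpolation=cv2.INTER_CUBIC)
o=np.zeros((600,800,3),np.uint8); o[:375]=c1
c2=cv2.resize(s['img'][170:245,210:300],(270,225),interpolation=cv2.INTER_CUBIC);o[375:,:270]=c2
cv2.imwrite('pics/crop.png',o[:,:,::-1])
P=cloud(t)
# panel top edge points z~0.2, mat
roi=np.zeros((384,512),bool); roi[150:225,180:330]=1
z=P[...,2]
m=roi&(abs(z-.2)<.006)
q=P[m]; print('z.2',len(q))
(cx,w,a)=cv2.minAreaRect((q[:,:2]*1000).astype(np.float32)); print('panel top rect',cx,w,a)
m=roi&(z>.215)&(z<.3); n,l,st,ce=cv2.connectedComponentsWithStats(m.astype(np.uint8))
for i in range(1,n):
    if st[i,4]>4: print('tab',ce[i],st[i,4],P[l==i].mean(0),P[l==i].min(0),P[l==i].max(0))
hsv=cv2.cvtColor(t['img'],cv2.COLOR_RGB2HSV)
print('mat hsv',hsv[145,278],'table',hsv[100,220])
roi[:]=0; roi[110:180,235:320]=1
m=roi&(hsv[...,0]<14)&(z<.02)
uv=np.argwhere(m)[:,::-1]; q=onz(t,uv,.004)
r=cv2.minAreaRect((q[:,:2]*1000).astype(np.float32)); print('mat',r)
for n,u,v in(('glue',180,133),('offcut',375,140),('drv',155,188)): print(n,P[v,u])
# heights in front of panel
for v in range(165,200,3): print(v,np.round(z[v,205:300:5]*1000).astype(int))
```

```text
z.2 998
panel top rect (462.1806335449219, 96.14583587646484) (29.382034301757812, 400.3736877441406) 10.444220542907715
tab [281.52747253 180.78021978] 91 [0.48500919 0.01419228 0.24529629] [ 0.47766881 -0.00710634  0.21740196] [0.49503765 0.03540151 0.25665093]
tab [221.19565217 191.61956522] 92 [0.45395364 0.18059289 0.24531739] [0.44702765 0.15873578 0.21616037] [0.46333409 0.20281322 0.25743922]
mat hsv [ 13 142 140] table [ 17 124 144]
mat ((637.6259155273438, 10.209449768066406), (211.7871551513672, 196.8025360107422), 2.4891467094421387)
glue [0.66052788 0.32387467 0.10897157]
offcut [ 0.66270755 -0.31449767  0.03303278]
drv [0.49747052 0.41537383 0.02818576]
165 [-1  2  2  0  0  6  3  3  2  6  5  9  1  4  6  2  7  6  4]
168 [ 2  4  0  4 -3  6  4 -1  7  3  6  7  2  6 13  5  4  4  4]
171 [  0   9  -5   0   0  -1   1   6  -3   4  -3   1  -1  -1   1  -2 106   3
   2]
174 [ -1   0  -3   2 110 105   0   0   3   4   3   1 100  -4  -1   2 108  -1
   4]
177 [  0 105 106  95  82  65 106   4   3   0  -1   4   2   1   0  -6  99   5
   1]
180 [  1  79  73  69  69  68 107   1   4   2   1   5   4   3 251 251 251 202
 202]
183 [  0  68  69  68  66  72 106   1   6  -1  -1   3   2 202 247 237 217 204
 201]
186 [  2  79  68  68  65  70  71   2  -2   5  -3  -3 193 200 201 200 199 200
 199]
189 [  5 109  66 248 250  67  71  -3  -2   4   4 198 204 199 201 200 202 204
 189]
192 [  2 105 251 255 250 201 201 197 203 195 201 199 204 201 202 180 163 143
 119]
195 [  2 201 225 211 205 203 203 204 201 203 203 195 177 156 135 113  94  66
  44]
198 [  0 201 198 200 201 200 199 204 188 175 150 132 105  84  65  42  16   3
   3]
```

View pics/crop.png

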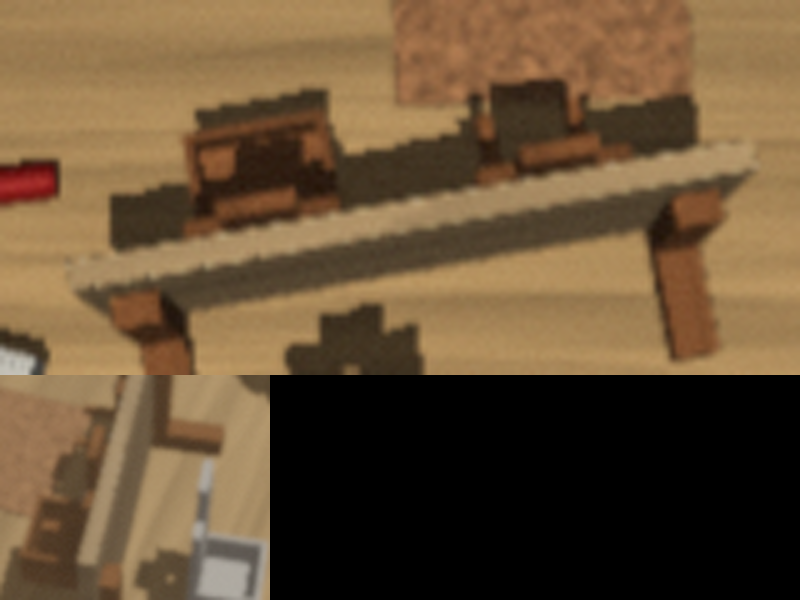

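The crop settles it. The left holder, at top-view pixel (222,183), is the caddy with the open-topped box. The right one at (281,181) has two pegs and stays. The two tabs are 169 mm apart (nominal 170), their tops are at z≈0.251, and the panel yaw is about 10.5°. Next I lift and swing the arm toward the caddy's tab at (0.455, 0.181).

Request:
{"name": "arm_command", "arguments": {
  "series": [
    {"gripper": 85,"tz": -50},
    {"tz": -50},
    {"tz": -30},
    {"tx": 58,"ty": -9,"az": -0.09},
    {"tx": 57,"ty": -9,"az": -0.09},
    {"tx": 56,"ty": -9,"az": -0.09},
    {"tx": 55,"ty": -9,"az": -0.09},
    {"tx": 54,"ty": -9,"az": -0.09},
    {"tx": 54,"ty": -9,"az": -0.09},
    {"tx": 53,"ty": -9,"az": -0.09}
  ]
}}

```text
$.series[0]: bad value
```

```bash
cat >> h.py <<'E'
def to_tool(target,yawx=None):
    s=telemetry.sense(); M=R.from_quat(s['tcp_rot']).as_matrix()
    d=M.T@(np.array(target)-s['tool_pos'])*1000
    print('t',round(s['time'],2),'tcp',np.round(s['tool_pos'],4),'xaxis deg',np.degrees(np.arctan2(M[1,0],M[0,0])).round(1),'tilt',np.round(M[:,2],3),'tool shift mm',d.round(1),'F',s['ft_force'].round(1),'q',s['qpos'].round(2),'g',s['grip_width'],s['grip_force'])
E
python3 - <<'E'
from h import *
import pickle
t=pickle.load(open('top0.pkl','rb'))
hsv=cv2.cvtColor(t['img'],cv2.COLOR_RGB2HSV)
lab=cv2.cvtColor(t['img'],cv2.COLOR_RGB2LAB)
print(lab[145,278],lab[100,220],lab[130,320])
z=cloud(t)[...,2]
m=np.zeros((384,512),np.uint8); m[108:166,232:325]=((hsv[...,0]<=14)&(z<.02))[108:166,232:325]
m=cv2.morphologyEx(m,cv2.MORPH_CLOSE,np.ones((5,5)));m=cv2.morphologyEx(m,cv2.MORPH_OPEN,np.ones((7,7)))
rows=[125,135,145,155,162]
for v in rows:
    u=np.nonzero(m[v])[0]; print('row',v,onz(t,[[u.min()-.5,v],[u.max()+.5,v]],.004)[:,:2].round(4).tolist())
for u in (255,270,285,300):
    v=np.nonzero(m[:,u])[0]; print('col',u,onz(t,[[u,v.min()-.5]],.004)[:,:2].round(4).tolist())
to_tool([.46,.182,.35])
E
```

```text
[114 142 155] [127 135 154] [152 134 158]
row 125 [[0.7201, 0.1128], [0.7214, -0.0853]]
row 135 [[0.6848, 0.1126], [0.6861, -0.0882]]
row 145 [[0.6499, 0.109], [0.6511, -0.0876]]
row 155 [[0.6152, 0.1088], [0.6163, -0.0905]]
row 162 [[0.5911, 0.1086], [0.5922, -0.0901]]
col 255 [[0.7397, 0.0873]]
col 270 [[0.7436, 0.036]]
col 285 [[0.7439, -0.0153]]
col 300 [[0.7479, -0.0668]]
t 0.15 tcp [ 0.1844 -0.6228  0.2164] xaxis deg 16.5 tilt [-0.     0.001 -1.   ] tool shift mm [ 492.7 -693.7 -132.5] F [ 0.  -0.3  0.1] q [ 1.22  0.63  0.04  1.52 -0.03  1.   -0.02] g 0.9986285502416588 0.0
```

The mat measures 198 mm wide (200 expected) and its far edge is at x≈0.743, so its centre is about (0.652, 0.009). The move was refused, so it seems every row needs all its fields.

Request:
{"name": "arm_command", "arguments": {
  "series": [
    {"gripper": 85,"tx": 0,"ty": 0,"tz": -50,"ax": 0,"ay": 0,"az": 0},
    {"gripper": 85,"tx": 0,"ty": 0,"tz": -50,"ax": 0,"ay": 0,"az": 0},
    {"gripper": 85,"tx": 0,"ty": 0,"tz": -30,"ax": 0,"ay": 0,"az": 0},
    {"gripper": 85,"tx": 58,"ty": -9,"tz": 0,"ax": 0,"ay": 0,"az": -0.09},
    {"gripper": 85,"tx": 57,"ty": -9,"tz": 0,"ax": 0,"ay": 0,"az": -0.09},
    {"gripper": 85,"tx": 56,"ty": -9,"tz": 0,"ax": 0,"ay": 0,"az": -0.09},
    {"gripper": 85,"tx": 55,"ty": -9,"tz": 0,"ax": 0,"ay": 0,"az": -0.09},
    {"gripper": 85,"tx": 54,"ty": -9,"tz": 0,"ax": 0,"ay": 0,"az": -0.09},
    {"gripper": 85,"tx": 54,"ty": -9,"tz": 0,"ax": 0,"ay": 0,"az": -0.09},
    {"gripper": 85,"tx": 53,"ty": -9,"tz": 0,"ax": 0,"ay": 0,"az": -0.09}
  ]
}}

```text
time: 1.4
tool_pos: [0.4768, -0.3692, 0.3467]
tcp_rot: [0.896, 0.444, -0.0, -0.0]
ft_force: [0.9, 0.3, 0.8]
grip_width: 0.996
grip_force: 0.0
```

```bash
python3 -c "
from h import *
to_tool([.46,.182,.35])"
```

```text
t 1.4 tcp [ 0.4768 -0.3692  0.3467] xaxis deg 52.8 tilt [-0.  0. -1.] tool shift mm [ 428.7 -346.9   -3.1] F [0.9 0.3 0.8] q [ 0.72  0.45 -0.17  1.46  0.08  1.23 -0.11] g 0.9956007571597594 0.0
```

Request:
{"name": "arm_command", "arguments": {
  "series": [
    {"gripper": 85,"tx": 43,"ty": -35,"tz": 0,"ax": 0,"ay": 0,"az": -0.083},
    {"gripper": 85,"tx": 46,"ty": -31,"tz": 0,"ax": 0,"ay": 0,"az": -0.083},
    {"gripper": 85,"tx": 48,"ty": -27,"tz": 0,"ax": 0,"ay": 0,"az": -0.083},
    {"gripper": 85,"tx": 50,"ty": -23,"tz": 0,"ax": 0,"ay": 0,"az": -0.083},
    {"gripper": 85,"tx": 52,"ty": -19,"tz": 0,"ax": 0,"ay": 0,"az": -0.083},
    {"gripper": 85,"tx": 53,"ty": -14,"tz": 0,"ax": 0,"ay": 0,"az": -0.083},
    {"gripper": 85,"tx": 54,"ty": -10,"tz": 0,"ax": 0,"ay": 0,"az": -0.083},
    {"gripper": 85,"tx": 55,"ty": -5,"tz": 0,"ax": 0,"ay": 0,"az": -0.083},
    {"gripper": 85,"tx": 55,"ty": -1,"tz": 0,"ax": 0,"ay": 0,"az": -0.083},
    {"gripper": 85,"tx": 35,"ty": 2,"tz": 0,"ax": 0,"ay": 0,"az": -0.083}
  ]
}}

```text
time: 2.65
tool_pos: [0.461, 0.1632, 0.3472]
tcp_rot: [0.64, 0.769, 0.0, -0.0]
ft_force: [0.1, 0.3, 0.5]
grip_width: 0.998
grip_force: 0.0
```

Run:
```python
from h import *
import pickle
d=grab('wrist','w1.png'); pickle.dump(d,open('w1.pkl','wb'))
to_tool([.46,.182,.35])
P=cloud(d); z=P[...,2]
m=(abs(z-.25)<.012)
n,l,st,ce=cv2.connectedComponentsWithStats(m.astype(np.uint8))
for i in range(1,n):
    if st[i,4]>30: print('tab',ce[i].round(),st[i],P[l==i].mean(0).round(4),'rect',cv2.minAreaRect((P[l==i][:,:2]*1000).astype(np.float32)))
```

```text
t 2.7 tcp [0.4603 0.1681 0.3474] xaxis deg 100.9 tilt [ 0.     0.005 -1.   ] tool shift mm [13.7  2.3 -2.6] F [-0.3  4.5  1.1] q [ 0.02  0.3  -0.57  1.75  0.17  1.15 -0.4 ] g 0.9947523858418307 0.0
tab [256. 170.] [250 143  13  55 659] [0.4559 0.1816 0.2485] rect ((456.3793029785156, 180.72572326660156), (9.672019004821777, 43.723384857177734), 10.32596492767334)
tab [256. 334.] [251 319  11  32 316] [0.4846 0.026  0.2475] rect ((485.50823974609375, 22.79376220703125), (9.536240577697754, 27.751148223876953), 10.547076225280762)
```

View pics/w1.png

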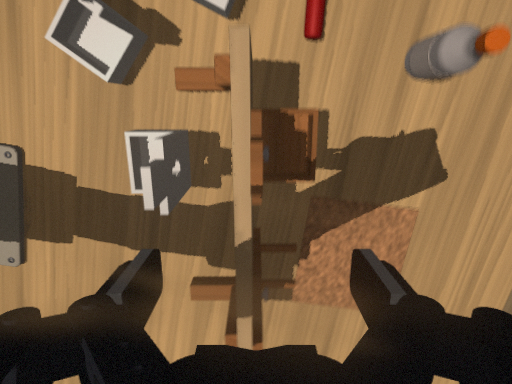

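The wrist view shows the caddy's tab at (256,170) with its box at (290,145), and the peg rack's tab at (256,334). The tab measures 43.7 × 9.7 mm, which matches 44 × 10. It is centred at (0.4564, 0.181) with a yaw of 10.3°. Descending over it now.

Request:
{"name": "arm_command", "arguments": {
  "series": [
    {"gripper": 85,"tx": 13,"ty": -1,"tz": 0,"ax": 0,"ay": 0,"az": 0.01},
    {"gripper": 85,"tx": 0,"ty": 0,"tz": 30,"ax": 0,"ay": 0,"az": 0},
    {"gripper": 85,"tx": 0,"ty": 0,"tz": 30,"ax": 0,"ay": 0,"az": 0},
    {"gripper": 85,"tx": 0,"ty": 0,"tz": 20,"ax": 0,"ay": 0,"az": 0},
    {"gripper": 85,"tx": 0,"ty": 0,"tz": 0,"ax": 0,"ay": 0,"az": 0},
    {"gripper": 85,"tx": 0,"ty": 0,"tz": 0,"ax": 0,"ay": 0,"az": 0}
  ]
}}

```text
time: 3.45
tool_pos: [0.459, 0.1731, 0.2678]
tcp_rot: [0.646, 0.764, 0.001, 0.0]
ft_force: [0.1, -0.0, -0.1]
grip_width: 1.0
grip_force: 0.0
```

Run:
```python
from h import *
to_tool([.4564,.181,.231])
d=grab('wrist','w2.png')
P=cloud(d); z=P[...,2]
m=(abs(z-.25)<.01)
n,l,st,ce=cv2.connectedComponentsWithStats(m.astype(np.uint8))
for i in range(1,n):
    if st[i,4]>200: print('tab',ce[i].round(),st[i],P[l==i].mean(0).round(4),'rect',cv2.minAreaRect((P[l==i][:,:2]*1000).astype(np.float32)))
```

```text
t 3.45 tcp [0.459  0.1731 0.2678] xaxis deg 99.5 tilt [ 0.001  0.    -1.   ] tool shift mm [ 8.2 -1.3 36.8] F [ 0.1 -0.  -0.1] q [-0.03  0.38 -0.54  1.87  0.23  0.95 -0.5 ] g 0.9999334543269515 0.0
tab [256. 213.] [ 247  176   18   76 1293] [0.456  0.1822 0.2486] rect ((456.2447204589844, 180.27001953125), (9.815827369689941, 44.92156219482422), 9.830307960510254)
```

Request:
{"name": "arm_command", "arguments": {
  "series": [
    {"gripper": 85,"tx": 8,"ty": -1,"tz": 15,"ax": 0,"ay": 0,"az": -0.014},
    {"gripper": 85,"tx": 0,"ty": 0,"tz": 22,"ax": 0,"ay": 0,"az": 0},
    {"gripper": 85,"tx": 0,"ty": 0,"tz": 0,"ax": 0,"ay": 0,"az": 0},
    {"gripper": 30,"tx": 0,"ty": 0,"tz": 0,"ax": 0,"ay": 0,"az": 0},
    {"gripper": 30,"tx": 0,"ty": 0,"tz": 0,"ax": 0,"ay": 0,"az": 0},
    {"gripper": 30,"tx": 0,"ty": 0,"tz": 0,"ax": 0,"ay": 0,"az": 0},
    {"gripper": 30,"tx": 0,"ty": 0,"tz": 0,"ax": 0,"ay": 0,"az": 0}
  ],
  "newtons": 50
}}

```text
time: 4.38
tool_pos: [0.4564, 0.1807, 0.2304]
tcp_rot: [0.64, 0.768, 0.0, 0.0]
ft_force: [-0.2, 0.6, -0.7]
grip_width: 0.35
grip_force: 0.0
```

Run:
```python
from h import *
to_tool([.4564,.181,.230])
d=grab('wrist','w3.png')
```

```text
t 4.38 tcp [0.4564 0.1807 0.2304] xaxis deg 100.4 tilt [ 0.001  0.    -1.   ] tool shift mm [0.3 0.1 0.4] F [-0.2  0.6 -0.7] q [-0.06  0.42 -0.53  1.92  0.27  0.86 -0.54] g 0.3501644522621539 0.0
```

View pics/w3.png

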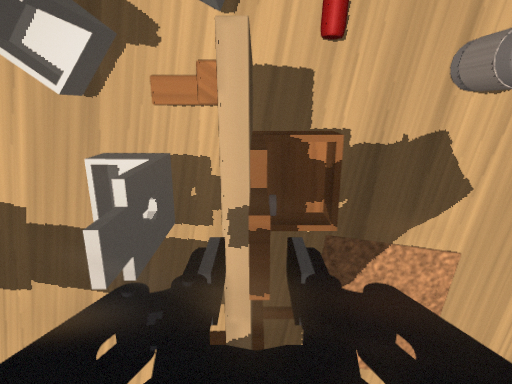

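The tab at about (260,250) sits between the two fingers at (213,265) and (300,265), roughly centred. Closing on it.

Request:
{"name": "arm_command", "arguments": {
  "series": [
    {"gripper": 4,"tx": 0,"ty": 0,"tz": 0,"ax": 0,"ay": 0,"az": 0},
    {"gripper": 4,"tx": 0,"ty": 0,"tz": 0,"ax": 0,"ay": 0,"az": 0},
    {"gripper": 4,"tx": 0,"ty": 0,"tz": 0,"ax": 0,"ay": 0,"az": 0},
    {"gripper": 4,"tx": 0,"ty": 0,"tz": 0,"ax": 0,"ay": 0,"az": 0},
    {"gripper": 4,"tx": 0,"ty": 0,"tz": 0,"ax": 0,"ay": 0,"az": 0}
  ],
  "newtons": 60
}}

```text
time: 5.05
tool_pos: [0.4566, 0.1809, 0.2304]
tcp_rot: [0.64, 0.768, 0.0, 0.0]
ft_force: [2.2, 0.2, 2.8]
grip_width: 0.089
grip_force: 59.1
```

Request:
{"name": "arm_command", "arguments": {
  "series": [
    {"gripper": 4,"tx": 0,"ty": 0,"tz": -5,"ax": 0,"ay": 0,"az": 0},
    {"gripper": 4,"tx": 0,"ty": 0,"tz": -5,"ax": 0,"ay": 0,"az": 0},
    {"gripper": 4,"tx": 0,"ty": 0,"tz": -5,"ax": 0,"ay": 0,"az": 0},
    {"gripper": 4,"tx": 0,"ty": 0,"tz": -5,"ax": 0,"ay": 0,"az": 0},
    {"gripper": 4,"tx": 0,"ty": 0,"tz": -5,"ax": 0,"ay": 0,"az": 0},
    {"gripper": 4,"tx": 0,"ty": 0,"tz": 0,"ax": 0,"ay": 0,"az": 0},
    {"gripper": 4,"tx": 0,"ty": 0,"tz": 0,"ax": 0,"ay": 0,"az": 0}
  ]
}}

```text
time: 5.92
tool_pos: [0.4562, 0.1807, 0.2552]
tcp_rot: [0.64, 0.768, 0.0, 0.0]
ft_force: [1.0, 0.2, -2.7]
grip_width: 0.095
grip_force: 59.6
```

Run:
```python
from h import *
to_tool([.4566,.1809,.2554])
d=grab('wrist','w4.png')
P=cloud(d); z=P[...,2]
w=lambda v0,v1,u0,u1: np.round(np.nanmedian(P[v0:v1,u0:u1].reshape(-1,3),0),4)
for v in range(110,260,8): print(v,np.round(z[v,205:365:8]*1000).astype(int))
```

```text
t 5.92 tcp [0.4562 0.1807 0.2552] xaxis deg 100.4 tilt [ 0.  0. -1.] tool shift mm [ 0.1  0.5 -0.2] F [ 1.   0.2 -2.7] q [-0.04  0.39 -0.54  1.89  0.25  0.92 -0.52] g 0.09481258010487315 59.60619031917304
110 [ -1  -1   0 200 199 198  -1  -1   0  -1  -2  -1  -2  -2  -1  -1  -2  -3
  -2  -2]
118 [ -2  -1  -3 199 199 198  -1  -1  -1  -1  -1  -1  -1  -2  -1  -2  -1  -2
  -1  -1]
126 [ -1  -2   0 199 199 198  -1   0  -2  -1   0  -2  -1  -2  -2  -1  -2  -2
  -1   0]
134 [ -2   0  -1 199 199 198  -1 121 122 121 122 121 123 124 122 124 122 123
  -1  -1]
142 [ -1  -2  -1 199 199 198 185 184  92  92  93  93  93  94  92  93 108 130
   0  -3]
150 [ -2  -1   0 198 200 199 223 223  92  92  92  92  91  91  92  93 112 130
   0  -1]
158 [  0   0  -1 199 200 198 223 224  91  92  93  92  92  92  93  93 114 129
  -2  -2]
166 [  1  -1   0 199 200 199 224 224  92  92  92  91  93  92  92  93 116 131
  -2  -2]
174 [  0  -2  -1 200 198 199 223 224  93  91  93  92  91  94  93  94 117 130
  -2   0]
182 [ -1  -2  -2 199 200 198 223 223  91  92  93  91  94  93  93  93 120 129
  -1  -2]
190 [ -1   0  -2 200 199 200 229 229 169  92  93  92  93  93  93  94 121 129
  -2  -1]
198 [  0  -2  -1 200 199 200 246 247 171  91  92  93  93  95  93  92 123 130
  -3  -2]
206 [ -3   0  -2 200 199 199 261 260  92  91  92  92  92  93  94  92 127  -2
  -2  -1]
214 [ -3  -1  -1 198 198 273 272 272  98  98  97  97  98  96  98  98 128  -1
  -1  -1]
222 [  0  -2  -2 199 201 273 274 274 121 121 121 120 121 121 121 120 130  -1
  -1  -2]
230 [ -1   0  -2 199 199 273 273 274 129 128 128 130 130 129 130 130 130   1
  -1  -1]
238 [ -1  -3  -1 200 273 274 274 274 275 274  -1   0  -1  -4  -2   2   3   2
   3   2]
246 [ -1  -1   0 199 282 282 273 273 284 283  -1  -1  -2  -1  -1   3   1   1
   3   2]
254 [ -1   0 283 283 291 290 273 411 290 290 282 283  -1  -1   2   2   3   3
   3   3]
```

View pics/w4.png

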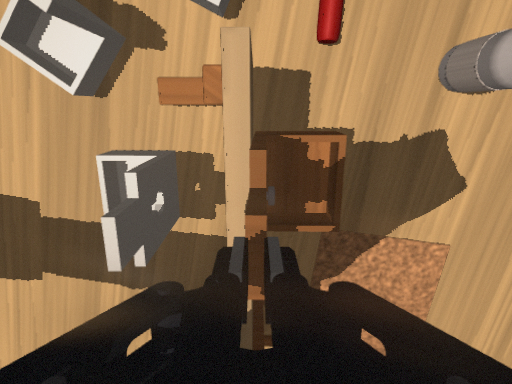

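The wrist view shows the tab pinched at (255,255). Its top is at 274 mm and the box rim at 130 mm, so the caddy is lifted about 25 mm and level. Now the pull straight out along tool +y.

Request:
{"name": "arm_command", "arguments": {
  "series": [
    {"gripper": 4,"tx": 0,"ty": 5,"tz": 0,"ax": 0,"ay": 0,"az": 0},
    {"gripper": 4,"tx": 0,"ty": 5,"tz": 0,"ax": 0,"ay": 0,"az": 0},
    {"gripper": 4,"tx": 0,"ty": 5,"tz": 0,"ax": 0,"ay": 0,"az": 0},
    {"gripper": 4,"tx": 0,"ty": 0,"tz": 0,"ax": 0,"ay": 0,"az": 0}
  ]
}}

```text
time: 6.48
tool_pos: [0.4713, 0.1834, 0.2549]
tcp_rot: [0.64, 0.768, 0.0, -0.0]
ft_force: [0.2, 0.0, -2.6]
grip_width: 0.091
grip_force: 59.5
```

Free of side force, so continuing the pull.

Request:
{"name": "arm_command", "arguments": {
  "series": [
    {"gripper": 4,"tx": 0,"ty": 6,"tz": 0,"ax": 0,"ay": 0,"az": 0},
    {"gripper": 4,"tx": 0,"ty": 8,"tz": 0,"ax": 0,"ay": 0,"az": 0},
    {"gripper": 4,"tx": 0,"ty": 10,"tz": 0,"ax": 0,"ay": 0,"az": 0},
    {"gripper": 4,"tx": 0,"ty": 12,"tz": 0,"ax": 0,"ay": 0,"az": 0},
    {"gripper": 4,"tx": 0,"ty": 12,"tz": 0,"ax": 0,"ay": 0,"az": 0},
    {"gripper": 4,"tx": 0,"ty": 12,"tz": 0,"ax": 0,"ay": 0,"az": 0},
    {"gripper": 4,"tx": 0,"ty": 12,"tz": 0,"ax": 0,"ay": 0,"az": 0},
    {"gripper": 4,"tx": 0,"ty": 8,"tz": 0,"ax": 0,"ay": 0,"az": 0},
    {"gripper": 4,"tx": 0,"ty": 0,"tz": 0,"ax": 0,"ay": 0,"az": 0},
    {"gripper": 4,"tx": 0,"ty": 0,"tz": 0,"ax": 0,"ay": 0,"az": 0}
  ]
}}

```text
time: 7.72
tool_pos: [0.5491, 0.1977, 0.255]
tcp_rot: [0.64, 0.768, -0.0, -0.0]
ft_force: [0.5, -0.1, -2.9]
grip_width: 0.091
grip_force: 59.5
```

Run:
```python
from h import *
c,s=np.cos(np.radians(10.4)),np.sin(np.radians(10.4))
T=np.array([.652-.035*c,.009-.035*s,.255]); print(T)
to_tool(T)
```

```text
[0.617575   0.00268183 0.255     ]
t 7.72 tcp [0.5491 0.1977 0.255 ] xaxis deg 100.4 tilt [-0.001 -0.    -1.   ] tool shift mm [-204.2   32.2    0. ] F [ 0.5 -0.1 -2.9] q [-0.07  0.53 -0.51  1.65  0.29  1.04 -0.49] g 0.09081338960158042 59.52117741107941
```

Request:
{"name": "arm_command", "arguments": {
  "series": [
    {"gripper": 4,"tx": -8,"ty": 16,"tz": 0,"ax": 0,"ay": 0,"az": 0},
    {"gripper": 4,"tx": -20,"ty": 16,"tz": 0,"ax": 0,"ay": 0,"az": 0},
    {"gripper": 4,"tx": -30,"ty": 0,"tz": 0,"ax": 0,"ay": 0,"az": 0},
    {"gripper": 4,"tx": -36,"ty": 0,"tz": 0,"ax": 0,"ay": 0,"az": 0},
    {"gripper": 4,"tx": -36,"ty": 0,"tz": 0,"ax": 0,"ay": 0,"az": 0},
    {"gripper": 4,"tx": -34,"ty": 0,"tz": 0,"ax": 0,"ay": 0,"az": 0},
    {"gripper": 4,"tx": -26,"ty": 0,"tz": 0,"ax": 0,"ay": 0,"az": 0},
    {"gripper": 4,"tx": -14,"ty": 0,"tz": 0,"ax": 0,"ay": 0,"az": 0},
    {"gripper": 4,"tx": 0,"ty": 0,"tz": 0,"ax": 0,"ay": 0,"az": 0},
    {"gripper": 4,"tx": 0,"ty": 0,"tz": 0,"ax": 0,"ay": 0,"az": 0}
  ]
}}

```text
time: 8.98
tool_pos: [0.6175, 0.0049, 0.2553]
tcp_rot: [0.639, 0.769, 0.001, -0.0]
ft_force: [-0.4, 0.6, -1.6]
grip_width: 0.085
grip_force: 59.5
```

Run:
```python
from h import *
to_tool([.6176,.0027,.175])
grab('wrist','w5.png'); grab('top','t5.png'); grab('side','s5.png')
a=cv2.imread('pics/t5.png')[100:225,160:400]; b=cv2.imread('pics/w5.png')
o=np.vstack([cv2.resize(a,(576,300)),cv2.resize(b[100:300],(576,300)) if 0 else cv2.resize(b,(400,300))[:, :].copy() if 0 else np.pad(cv2.resize(b,(400,300)),((0,0),(0,176),(0,0)))])
cv2.imwrite('pics/c5.png',o)
```

```text
t 8.97 tcp [0.6175 0.0049 0.2553] xaxis deg 100.5 tilt [-0.     0.001 -1.   ] tool shift mm [-2.3 -0.4 80.3] F [-0.4  0.6 -1.6] q [ 0.25  0.58 -0.49  1.56  0.3   1.08 -0.14] g 0.08538672679960696 59.526570439338684
```

View pics/c5.png

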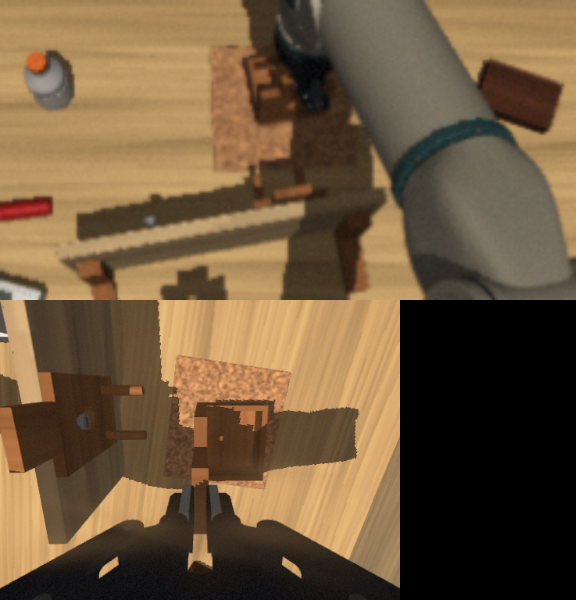

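The caddy is held over the mat at crop pixel (285,85), and the peg rack still hangs at (280,190). Lowering now.

Request:
{"name": "arm_command", "arguments": {
  "series": [
    {"gripper": 4,"tx": -2,"ty": 0,"tz": 15,"ax": 0,"ay": 0,"az": 0},
    {"gripper": 4,"tx": 0,"ty": 0,"tz": 20,"ax": 0,"ay": 0,"az": 0},
    {"gripper": 4,"tx": 0,"ty": 0,"tz": 18,"ax": 0,"ay": 0,"az": 0},
    {"gripper": 4,"tx": 0,"ty": 0,"tz": 12,"ax": 0,"ay": 0,"az": 0},
    {"gripper": 4,"tx": 0,"ty": 0,"tz": 6,"ax": 0,"ay": 0,"az": 0},
    {"gripper": 4,"tx": 0,"ty": 0,"tz": 4,"ax": 0,"ay": 0,"az": 0},
    {"gripper": 4,"tx": 0,"ty": 0,"tz": 2,"ax": 0,"ay": 0,"az": 0},
    {"gripper": 4,"tx": 0,"ty": 0,"tz": 0,"ax": 0,"ay": 0,"az": 0},
    {"gripper": 4,"tx": 0,"ty": 0,"tz": 0,"ax": 0,"ay": 0,"az": 0}
  ]
}}

```text
time: 10.25
tool_pos: [0.6185, 0.0009, 0.1785]
tcp_rot: [0.64, 0.768, 0.0, 0.0]
ft_force: [0.6, -0.5, -1.2]
grip_width: 0.086
grip_force: 59.5
```

Request:
{"name": "arm_command", "arguments": {
  "series": [
    {"gripper": 4,"tx": 0,"ty": 0,"tz": 1,"ax": 0,"ay": 0,"az": 0},
    {"gripper": 4,"tx": 0,"ty": 0,"tz": 1,"ax": 0,"ay": 0,"az": 0},
    {"gripper": 4,"tx": 0,"ty": 0,"tz": 1,"ax": 0,"ay": 0,"az": 0},
    {"gripper": 4,"tx": 0,"ty": 0,"tz": 0,"ax": 0,"ay": 0,"az": 0},
    {"gripper": 4,"tx": 0,"ty": 0,"tz": 0,"ax": 0,"ay": 0,"az": 0}
  ]
}}

```text
time: 10.88
tool_pos: [0.6182, 0.0009, 0.1751]
tcp_rot: [0.64, 0.768, 0.0, 0.0]
ft_force: [-0.3, -1.2, -2.6]
grip_width: 0.088
grip_force: 59.5
```

Request:
{"name": "arm_command", "arguments": {
  "series": [
    {"gripper": 4,"tx": 0,"ty": 0,"tz": 1,"ax": 0,"ay": 0,"az": 0},
    {"gripper": 4,"tx": 0,"ty": 0,"tz": 0,"ax": 0,"ay": 0,"az": 0},
    {"gripper": 4,"tx": 0,"ty": 0,"tz": 1,"ax": 0,"ay": 0,"az": 0},
    {"gripper": 4,"tx": 0,"ty": 0,"tz": 0,"ax": 0,"ay": 0,"az": 0},
    {"gripper": 4,"tx": 0,"ty": 0,"tz": 0,"ax": 0,"ay": 0,"az": 0}
  ]
}}

```text
time: 11.5
tool_pos: [0.6195, 0.0011, 0.1747]
tcp_rot: [0.64, 0.768, 0.001, 0.001]
ft_force: [-0.4, 0.4, 6.1]
grip_width: 0.085
grip_force: 60.6
```

On the mat, with +6 N at the wrist and still gripped. I'll hold briefly, then let go.

Request:
{"name": "arm_command", "arguments": {
  "series": [
    {"gripper": 4,"tx": 0,"ty": 0,"tz": 0,"ax": 0,"ay": 0,"az": 0},
    {"gripper": 4,"tx": 0,"ty": 0,"tz": 0,"ax": 0,"ay": 0,"az": 0},
    {"gripper": 50,"tx": 0,"ty": 0,"tz": 0,"ax": 0,"ay": 0,"az": 0},
    {"gripper": 50,"tx": 0,"ty": 0,"tz": 0,"ax": 0,"ay": 0,"az": 0},
    {"gripper": 50,"tx": 0,"ty": 0,"tz": 0,"ax": 0,"ay": 0,"az": 0},
    {"gripper": 50,"tx": 0,"ty": 0,"tz": 0,"ax": 0,"ay": 0,"az": 0},
    {"gripper": 50,"tx": 0,"ty": 0,"tz": 0,"ax": 0,"ay": 0,"az": 0}
  ]
}}

```text
time: 12.38
tool_pos: [0.6182, 0.0009, 0.173]
tcp_rot: [0.64, 0.768, -0.0, -0.0]
ft_force: [-0.1, 0.6, 0.5]
grip_width: 0.582
grip_force: 0.0
```

Request:
{"name": "arm_command", "arguments": {
  "series": [
    {"gripper": 50,"tx": 0,"ty": 0,"tz": -10,"ax": 0,"ay": 0,"az": 0},
    {"gripper": 50,"tx": 0,"ty": 0,"tz": -25,"ax": 0,"ay": 0,"az": 0},
    {"gripper": 50,"tx": 0,"ty": 0,"tz": -45,"ax": 0,"ay": 0,"az": 0},
    {"gripper": 50,"tx": 0,"ty": 0,"tz": -45,"ax": 0,"ay": 0,"az": 0},
    {"gripper": 50,"tx": 0,"ty": 0,"tz": -30,"ax": 0,"ay": 0,"az": 0},
    {"gripper": 50,"tx": 0,"ty": 0,"tz": 0,"ax": 0,"ay": 0,"az": 0},
    {"gripper": 50,"tx": 0,"ty": 0,"tz": 0,"ax": 0,"ay": 0,"az": 0}
  ]
}}

```text
time: 13.25
tool_pos: [0.6177, 0.0007, 0.3278]
tcp_rot: [0.64, 0.768, -0.0, -0.0]
ft_force: [-0.3, -0.8, -0.3]
grip_width: 0.588
grip_force: 0.0
```

Run:
```python
from h import *
to_tool([.6176,.0027,.175])
d=grab('wrist','w6.png'); P=cloud(d); z=P[...,2]
for n,lo,hi in(('tab',.185,.2),('rim',.043,.055)):
    m=(z>lo)&(z<hi); m[300:]=0
    k,l,st,ce=cv2.connectedComponentsWithStats(m.astype(np.uint8))
    for i in range(1,k):
        if st[i,4]>100: print(n,ce[i].round(),cv2.minAreaRect((P[l==i][:,:2]*1000).astype(np.float32)),P[l==i][:,2].mean())
```

```text
t 13.25 tcp [0.6177 0.0007 0.3278] xaxis deg 100.4 tilt [-0.001 -0.    -1.   ] tool shift mm [  2.    0.4 152.8] F [-0.3 -0.8 -0.3] q [ 0.26  0.52 -0.51  1.45  0.26  1.24 -0.1 ] g 0.587863200423232 0.0
tab [102. 123.] ((478.7764892578125, 12.218109130859375), (30.151653289794922, 229.20831298828125), 10.690656661987305) 0.196940315903563
tab [258. 181.] ((618.1739501953125, 1.1159114837646484), (9.484543800354004, 43.708473205566406), 10.244791030883789) 0.19270378775033153
rim [42. 37.] ((322.0298156738281, 107.1678237915039), (83.37660217285156, 58.39604187011719), 12.262941360473633) 0.04635197577872889
rim [151.  47.] ((464.2414245605469, 110.79129791259766), (2.058640480041504, 106.64839172363281), 11.028114318847656) 0.04893715938409156
rim [295. 155.] ((652.6881103515625, 7.000030517578125), (79.0974349975586, 89.94619750976562), 10.45991039276123) 0.04762495722661746
rim [164. 191.] ((497.4319152832031, -68.80342102050781), (1.1180449724197388, 61.33240509033203), 10.391740798950195) 0.04914898886279118
```

View pics/w6.png

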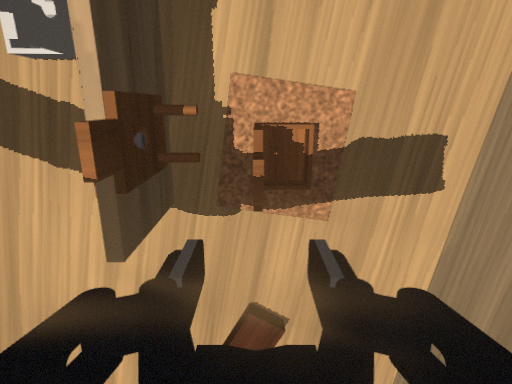

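The caddy stands upright at (287,155), well inside the mat. Its footprint centre is (0.653, 0.007), against the mat's (0.652, 0.009), and its top is at 193 mm. The peg rack still hangs at (125,140), and the gripper is clear.

```bash
python3 -c "
from bench import sign_off
print(sign_off())"
```

```text
the job is handed in; nothing more can be done
None
```

The caddy is off its screw and standing upright about 2 mm from the mat's centre, the peg rack still hangs, and the job was handed in at about 13 s of robot time; the hand-in gave no verdict back.

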